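# Set the depth stop of the insert press from a finished sample

## Task

Set the depth stop of the small lever press from the finished sample in its nest: push the lever down until you feel it firm up with the tip bearing on the sample, without forcing it, and leave it there. Then slide the stop up its post until its button just meets the underside of the lever, without lifting the lever off, so that it marks how far the lever travelled. Leave the sample in its nest and the other things on the bench alone.

Things in the scene. Friction and masses are not known exactly. Their poses are not given: they have to be found in the camera images.
- press: Fixed bench press for threaded inserts: black base plate 290 x 150 x 16 mm, chrome column 32 mm thick, 266 mm high, grey head. Origin: centre of the base's underside, straight below the ram. Its -x axis points along the lever from the column to the lever's free end, z up, -y to the side where the stop's post and thumb tab are. The lever's pivot is a level pin along y at x = +60, z = 200 mm.
- lever (a joint): Angle of the press lever (rad): 0 raised (0.35 above level), grows as it is pushed down, 0.35 level, 0.62 end. Stiff pivot: 4.5 to 6 N at the grip moves it; it stays where left. The ram, pinned 60 mm from the pivot, goes down with it. With the tip on the sample the push rises about 2 N per mm; 4 to 6 N above the moving push is firm, 10 N above it is forcing. Firms up at 0.25 to 0.47, unknown.
- lever_grip (a point): Point on top of the lever's black rubber grip (24 mm thick, 100 mm long, from 170 to 270 mm from the pivot), 225 mm from the pivot. x axis along the lever towards the pivot, z square out of its top. Press on the grip from above.
- lever_under (a point): Point on the flat underside of the lever's steel bar (16 mm wide, 18 mm high), 120 mm from the pivot, above the stop's button. x axis along the lever towards the pivot, z square to the underside, upward: the button touches the lever when its top has z = 0 in this frame.
- ram: Steel ram, 22 mm thick, sliding upright in the head's guide, with a dark tip holder and a brass tip (14 mm thick, 9 mm at its end) below. Origin: on its axis, 12 mm above the holder's lower face. The tip stands 28 to 38 mm out of the holder: it is fitted differently each time and not measured.
- stop_button (a point): Top of the depth stop's domed button (radius 8 mm), under the lever. The stop is a steel collar on a 12 mm upright post at x = -60, y = -45 mm of the press (top at z = 216 mm); a tongue holds the button at y = 0. It only slides up and down, button at z = 140 to 208 mm, takes about 5 N and stays where left; starts well below the lever. Some 8 N more lifts the set lever.
- stop_tab (a point): Middle of the top edge of the stop's upright thumb tab, 94 mm to the press's -y side of the lever and 29 mm above the button's top. The tab is 10 mm thick along the press's x axis, 26 mm wide along y, 50 mm tall, free on both faces: pinch it from above across its 10 mm.
- sample: Finished sample: black plastic corner of a laptop palm rest, 84 x 72 mm, 3 mm plate with a boss in its centre (17 mm thick, 18 mm high) that holds a brass insert, straight under the ram. It lies loose in the press's nest, fences 7 mm high round it. Origin: centre of its underside, 22 mm above the bench; boss top 40 mm above the bench.
- drive: Bystander: bare aluminium drive 100 x 70 x 7 mm, lying flat. Origin: centre of its underside.
- parts_box: Bystander: parts box with black base and pale lid, 154 x 114 x 56 mm. Origin: centre of its underside.
- driver: Bystander: small screwdriver with black handle, 160 mm long, lying. Origin: on its underside, x axis along it.
There are look-alikes about, which are no part of the job. There is more than one size of the sample; the job needs the smaller.

How it is judged:
By the outcome, as a careful person would: the job done as asked, in the order asked, and still so for the second after the job is handed in, with the robot touching nothing.
It also fails if it takes over 59 s, if anything falls off the work surface, if the arm or the gripper's body presses on something with over 40 N, if the wrist force passes 120 N, or if a joint passes its speed limit or range.

## Robot

A 6-joint arm with a two-finger parallel gripper is mounted at the origin on the work surface. World frame = base frame: x ahead of the robot, y to its left, z up, the work surface at z = 0. Lengths are in mm, angles in rad, forces in N, time in s.
With the tool pointing down it reaches from about 350 to 875 mm from the base axis. Payload 4.2 kg.
Tool frame: the origin (TCP) lies at the very end of the fingers, on their centre line; the grasp point (between the pads) lies 19 mm behind it; z points along the fingers, y is the line along which they close (so a half turn about z gives the same grasp; the last joint's range is limited). The gripper opens to 85 mm and grips with 20 to 120 N. Pads are 22 mm wide; open, the fingers measure 114 mm over their backs; the gripper's body (76 mm by 85 mm) begins 54 mm behind the grasp point. The pads swing forward as they close: fully open they stand 13 mm farther back than shut.
Start: joints at [-1.035, 0.385, 0.008, 0, -1.194, -0.259], TCP at [170.816, -601.183, 231.312] pointing down, gripper open.
Joint ranges: [-3.14, 3.14], [-1.21, 2.06], [-1.07, 1.41], [-3.16, 2.05], [-2.99, -0.16], [-3.1, 3.1]. Speed limits (rad/s): [2.79, 2.79, 3.14, 3.14, 3.14, 3.14].

## Interface

Orientations are given as a unit quaternion [x, y, z, w].
In Python, from bench import read_state, get_image, camera_model, job_done gives the robot as it stands.
- The arm moves only by the shell command python3 -m handwheel 'ROWS'. ROWS is JSON, a list of rows, each a list of 7 numbers: the shift along the tool's x, y, z in m, then the turn, a rotation vector about the tool's x, y, z in rad, then the gripper's target within -1 to 1 (fully open at 1, half-way at 0, shut at -1). In form: [[dx, dy, dz, wx, wy, wz, jaw], ...]. A call has 1 to 10 rows; each row is the pose to reach, as a shift and turn from the pose commanded when the call began, along the tool's axes at that moment; what a row does not reach only later rows make up. A row lasts 1/8 s, in which the tool goes at most 62.5 mm and 10.7 degrees, less where a joint would pass 70% of its speed; a pose out of reach is approached as far as the arm can. A call with a gripper value outside its range is refused whole. The fingers move at their own pace and stop on an object; the grip force is fixed at half the most. Time passes only in rows, so rows that repeat a pose let the fingers close. It gives the time, the measured TCP pose, the force, the opening and the grip force at its end, in the units of the state.
- read_state(): the state, without advancing time (a new reading comes with each control period).
- get_image(name): name is "side" or "top"; returns (picture, depth): 384x512x3 uint8, blue, green, red; 384x512 float32, mm along the optical axis (not along the pixel's ray), 0 where there is no reading.
- camera_model(name): a dict with "K" (3x3 intrinsics, pixels), "dist" ([k1, k2, p1, p2, k3] as OpenCV has them; the pictures are not rectified), "rvec" (rotation vector, rad) and "tvec" (3), from world to camera coordinates, as OpenCV has them. Camera axes: x right, y down, z forward; pixel columns grow to the right and rows downward; lengths in mm; the calibration is good to about 2 mm. A picture is of the moment at which its call begins. camera_model takes no time and is no camera call.
- job_done(): hands the job in; it is judged then, once.
The state is a dict: "clock": time; "joints": joint angles; "joint_vel": joint speeds; "joint_efforts": joint torques, N m; "position": TCP position; "ee_rot": TCP orientation; "contact_force": force on the tool from outside, world axes, zero at the start; "wrist_torque": the same for the moment, N m; "gripper_width": finger opening in mm; "grasp_force": force on a finger pad.
Only numpy, scipy, OpenCV 4.12 (cv2) and the standard library are available. Lean on these libraries where they do the work, as an engineer would, in place of code of your own. Each camera call takes 0.05 s, during which the arm holds its last target. There are 200 camera calls.

## Working session

There is one attempt and no reset: what is moved stays moved. The work goes in short steps, Python scripts to look and compute and a shell command to move; the robot and the scene stay as the last step left them, time stands still between calls to the robot, and variables do not carry over. Pictures are saved under pics/ and viewed, at most 10 in all, crops included, and the job is handed in when it is done.

```bash
mkdir -p pics; ls; python3 - <<'E'
from bench import *
import cv2,numpy as np
for n in("side","top"):
    im,d=get_image(n); cv2.imwrite(f"pics/{n}0.png",im); np.save(f"{n}0.npy",d)
    c=camera_model(n);R=cv2.Rodrigues(np.array(c["rvec"],float))[0]
    print(n,np.round(-R.T@np.array(c["tvec"]).ravel()),np.round(R[2],2),np.array(c["K"])[0,0])
print(read_state())
E
```

```text
pics
side [  29.  548. 1081.] [ 0.44 -0.46 -0.77] 388.6877627839773
top [ 289.   35. 1831.] [ 0.14 -0.02 -0.99] 492.049683191627
{'clock': 0.1, 'joints': array([-1.03539110e+00,  3.85457839e-01,  6.75698524e-03, -4.41287987e-04,
       -1.19400836e+00, -2.58613811e-01]), 'joint_vel': array([-0.00046699, -0.00046258,  0.0035924 ,  0.00129844,  0.00078296,
        0.00121447]), 'joint_efforts': array([-7.64859578e-04, -3.93319023e+01,  1.88929349e+01,  4.19788420e+00,
       -2.55266583e-03,  1.01421676e-05]), 'position': array([ 170.67433888, -600.69498475,  230.34106323]), 'ee_rot': array([-1.37873673e-01,  9.90449339e-01,  9.61352144e-04, -1.80683477e-04]), 'contact_force': array([-0.12383373, -0.45934532, -0.08730073]), 'wrist_torque': array([0.03938278, 0.01385745, 0.03868759]), 'grasp_force': 0.0, 'gripper_width': 85.38104748901407}
```

View pics/side0.png

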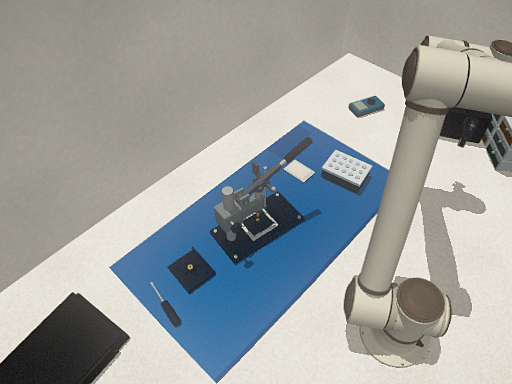

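View pics/top0.png

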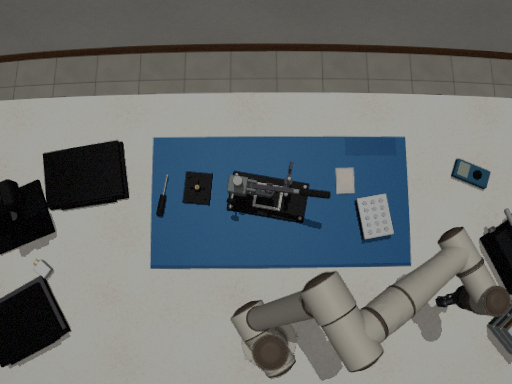

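Top view: press with its column at (238,185), its lever grip at (320,194) pointing to world -y, and its stop tab at (290,168) on the far side. The look-alike sample at (197,188) lies on the mat and is not in the nest, so I leave it alone. Next are the crops and the point cloud.

```bash
cat > h.py <<'E'
from bench import *
import cv2,numpy as np
def cloud(n,d):
    c=camera_model(n);K=np.array(c["K"],float);R=cv2.Rodrigues(np.array(c["rvec"],float))[0];t=np.array(c["tvec"],float).ravel()
    v,u=np.mgrid[:384,:512];uv=np.stack([u,v],-1).reshape(-1,1,2).astype(np.float64)
    r=cv2.undistortPoints(uv,K,np.array(c["dist"],float)).reshape(384,512,2)
    p=np.dstack([r,np.ones((384,512))])*d[...,None]
    return (p-t)@R   # world
def proj(n,P):
    c=camera_model(n);return cv2.projectPoints(np.array(P,float).reshape(-1,1,3),np.array(c["rvec"],float),np.array(c["tvec"],float),np.array(c["K"],float),np.array(c["dist"],float))[0].reshape(-1,2)
E
python3 - <<'E'
from h import *
a=cv2.imread("pics/top0.png")[150:240,215:345];b=cv2.imread("pics/side0.png")[125:275,200:325]
a=cv2.resize(a,None,fx=5,fy=5,interpolation=cv2.INTER_CUBIC)[:,:650]
cv2.imwrite("pics/ctop.png",a);cv2.imwrite("pics/cside.png",cv2.resize(b,None,fx=4,fy=4,interpolation=cv2.INTER_CUBIC))
P=cloud("top",np.load("top0.npy"))
print("Z top rows160-215 step3, cols 225-335 step 4")
for r in range(160,226,3): print(r,*np.round(P[r,225:336:4,2]).astype(int))
for uv in [(238,185),(328,194),(312,193),(290,168),(305,222),(227,207),(308,191)]: print(uv,np.round(P[uv[1],uv[0]]))
E
```

```text
Z top rows160-215 step3, cols 225-335 step 4
160 8 6 4 9 2 3 -1 0 8 9 6 1 -1 2 -7 -4 -12 -7 1 -5 7 3 8 -1 2 2 -7 -6
163 13 0 -1 6 2 4 5 0 8 9 -4 4 -2 -3 -2 6 7 8 7 0 -5 -6 5 10 -2 -1 -9 4
166 -2 5 1 -4 9 1 1 10 1 2 8 0 11 7 1 7 162 -3 3 2 9 3 3 7 0 7 -3 -6
169 8 -2 4 0 -2 2 2 -4 3 -4 -6 5 0 -1 3 -5 180 -4 12 8 -6 5 7 -6 5 1 7 -1
172 8 13 12 16 11 13 13 8 -3 1 3 -8 4 -1 -4 -3 152 -1 0 7 4 2 6 5 -2 -2 7 3
175 6 194 193 183 21 20 12 13 13 6 0 8 0 12 4 -3 157 5 4 7 -2 -3 1 5 2 -2 3 6
178 3 197 271 264 268 197 13 11 21 18 11 12 23 19 3 159 211 -2 0 -4 3 17 6 -7 5 -1 -7 3
181 1 193 262 266 265 202 217 224 213 18 19 11 14 26 11 157 187 20 9 5 0 -7 3 4 6 -3 -1 -5
184 -2 188 192 268 246 192 211 212 217 223 30 235 22 16 21 149 160 6 19 15 24 17 4 -1 -1 -3 0 -2
187 4 190 196 213 192 1831 217 211 218 221 228 226 236 245 245 246 17 15 13 17 14 2 -5 9 -6 -1 -1 -2
190 3 191 188 196 190 194 219 221 157 164 208 236 237 243 241 245 263 262 261 271 277 281 280 280 286 -1 13 1831
193 -2 143 167 175 187 188 130 151 159 159 157 163 169 16 21 170 14 246 15 268 273 279 289 281 295 296 303 4
196 6 14 166 32 
[... 290 characters left out ...]
9 20 19 22 13 9 18 3 4 2 -1 -1 0 5
208 -5 17 22 15 22 15 16 14 13 18 18 28 28 24 19 16 20 9 18 27 15 6 3 4 -5 0 4 1
211 -2 0 4 9 1831 20 15 20 16 24 20 14 16 12 15 19 4 13 18 21 -5 2 -2 2 7 3 1 5
214 3 5 1 -2 -1 -4 3 10 20 21 16 14 21 16 22 19 14 11 21 22 3 0 -6 0 -5 -1 0 2
217 1 4 4 -1 3 13 -4 1 -1 7 3 -5 10 15 15 17 15 18 26 22 -1 -3 1 -3 4 1 6 8
220 2 7 0 -1 -3 5 4 -5 2 2 10 3 -11 5 -1 3 11 15 17 9 3 0 13 1 1 2 8 2
223 1 -9 2 6 -2 1 1 3 8 -2 -3 6 6 -2 -8 9 0 4 -1 -3 6 4 -6 -1 -3 0 2 4
(238, 185) [539. 101. 260.]
(328, 194) [ 501. -184.  309.]
(312, 193) [ 509. -136.  282.]
(290, 168) [606. -72. 198.]
(305, 222) [ 439. -139.   -4.]
(227, 207) [496. 152.  11.]
(308, 191) [ 516. -124.  277.]
```

View pics/ctop.png

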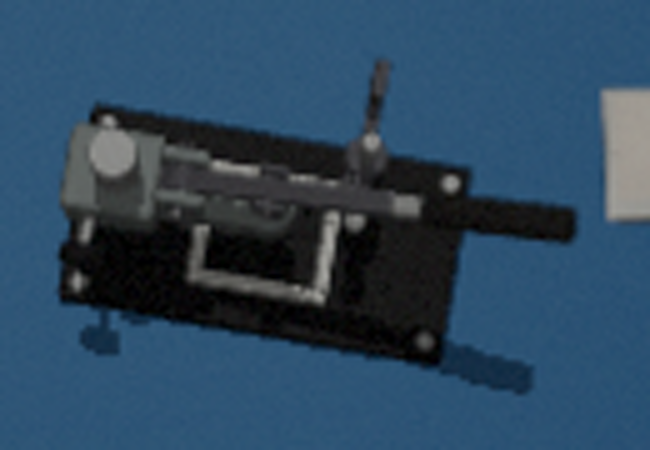

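View pics/cside.png

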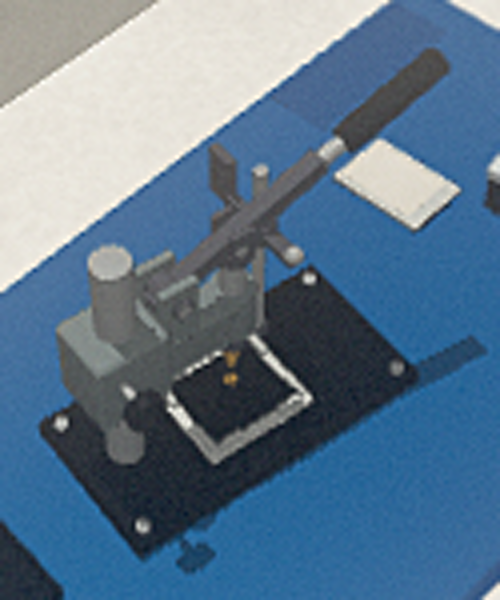

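The crops show the base plate corners at (95,105), (468,172), (440,362) and (60,300) in crop pixels. The tab is at about (380,80), edge-on to the top camera, and the post top is at (371,143). The sample with its brass insert sits in the nest under the ram, inside the white fence. The white card by the lever is a bystander.

```bash
python3 - <<'E'
from h import *
from scipy.optimize import least_squares
C=np.array([[95,105],[468,172],[440,362],[60,300]])/5+[215,150]
loc=np.array([[145,-75,16],[-145,-75,16],[-145,75,16],[145,75,16.]])
extra=np.array([[-60,-45,216.]]);eu=np.array([[371,143]])/5+[215,150]
w=lambda p,L:(L@np.array([[np.cos(p[2]),np.sin(p[2]),0],[-np.sin(p[2]),np.cos(p[2]),0],[0,0,1]]))+[p[0],p[1],0]
f=lambda p:(np.vstack([proj("top",w(p,loc)),proj("top",w(p,extra))])-np.vstack([C,eu])).ravel()
s=least_squares(f,[500,0,1.4]);p=s.x;print("press",p,np.round(s.fun,1))
D=np.load("top0.npy");P=cloud("top",D)
inv=lambda X:(X-[p[0],p[1],0])@np.array([[np.cos(p[2]),np.sin(p[2]),0],[-np.sin(p[2]),np.cos(p[2]),0],[0,0,1]]).T
for n in("top","side"):
    Q=inv(cloud(n,np.load(n+"0.npy")))
    m=(Q[...,0]<-90)&(Q[...,0]>-230)&(abs(Q[...,1])<30)&(Q[...,2]>230)&(Q[...,2]<330)
    q=Q[m];k=np.polyfit(q[:,0],q[:,2],1);print(n,"lever",m.sum(),np.arctan(-k[0]),np.polyval(k,60), "y med",np.median(q[:,1]),"minx",q[:,0].min())
    m=(Q[...,0]<-40)&(Q[...,0]>-85)&(Q[...,1]<-60)&(Q[...,1]>-130)&(Q[...,2]>80)&(Q[...,2]<240)
    q=Q[m];print("tab",m.sum(),np.percentile(q,[2,50,98],axis=0).round(0).tolist())
    m=(Q[...,0]<-30)&(Q[...,0]>-85)&(Q[...,1]<-35)&(Q[...,1]>-55)&(Q[...,2]>190)&(Q[...,2]<240);q=Q[m];print("post",m.sum(),np.median(q,axis=0))
a=.35
for nm,L in {"grip225":[60-225*np.cos(a)-12*np.sin(a),0,200+225*np.sin(a)+12*np.cos(a)],"tab":[-60,-94,174],"lev":[-145,0,212],}.items():
    print(nm,w(p,np.array([L])).round(1),proj("side",w(p,np.array([L]))).round(0),proj("top",w(p,np.array([L]))).round(0))
E
```

```text
press [532.81830423  -1.27965603   1.3952975 ] [-0.7 -0.2  1.  -0.7  0.4  0.7 -0.8  0.   0.   0. ]
top lever 239 0.3386554733326265 213.26323604119312 y med -0.8252046915002219 minx -195.2978460453768
tab 45 [[-63.0, -107.0, 151.0], [-58.0, -85.0, 184.0], [-54.0, -66.0, 199.0]]
post 14 [-57.98152003 -47.53397731 213.58402659]
side lever 284 0.35728267588921386 206.0431296239588 y med 4.18812775857721 minx -193.18949051251238
tab 95 [[-64.0, -107.0, 147.0], [-57.0, -90.0, 173.0], [-54.0, -70.0, 196.0]]
post 27 [-57.7014444  -43.90618539 209.65232878]
grip225 [[ 505.7 -154.4  288.4]] [[300. 145.]] [[318. 194.]]
tab [[614.9 -76.8 174. ]] [[255. 167.]] [[291. 167.]]
lev [[ 507.5 -144.1  212. ]] [[296. 165.]] [[312. 196.]]
```

```bash
cat >> h.py <<'E'
from scipy.spatial.transform import Rotation as Ro
PR=np.array([532.8,-1.3]);YA=1.395
def pw(x,y): return PR+np.array([np.cos(YA)*x-np.sin(YA)*y,np.sin(YA)*x+np.cos(YA)*y])
def delta(x,y,z):
    "press x,y and z (mm) -> tool shift in m, and turn to square tool y to press x"
    s=read_state();R=Ro.from_quat(s["ee_rot"]);t=np.r_[pw(x,y),z]
    Y=np.array([np.cos(YA),np.sin(YA),0]);Z=np.array([0,0,-1.]);T=Ro.from_matrix(np.stack([np.cross(Y,Z),Y,Z],1))
    print(np.round(s["clock"],2),"shift",np.round(R.inv().apply(t-s["position"])/1000,4),"turn",np.round((R.inv()*T).as_rotvec(),3),"F",np.round(s["contact_force"],1))
def local():
    s=read_state();d=s["position"][:2]-PR;c,n=np.cos(YA),np.sin(YA)
    print(round(s["clock"],2),"press xyz",np.round([c*d[0]+n*d[1],-n*d[0]+c*d[1],s["position"][2]],1),"F",np.round(s["contact_force"],1),"M",np.round(s["wrist_torque"],2))
E
python3 -c "
from h import *
delta(-158,0,325)"
python3 -m handwheel '[[-0.03,0.02,-0.055,0,0,0.15,-1],[-0.08,0.06,-0.095,0,0,0.3,-1]]'; python3 -c "
from h import *
delta(-158,0,325)"
```

```text
0.1 shift [-0.443   0.3358 -0.094 ] turn [ 0.002 -0.001  0.452] F [-0.1 -0.5 -0.1]
clock: 0.35
position: [223.8, -532.8, 318.6]
ee_rot: [0.015, 1.0, -0.0, -0.0]
contact_force: [1.5, -0.1, 0.1]
gripper_width: 51.8
grasp_force: 0.0
0.35 shift [-0.2698  0.3843 -0.0068] turn [-0.001 -0.     0.145] F [ 1.5 -0.1  0.1]
```

```bash
python3 -m handwheel '[[-0.035,0.05,0,0,0,0.08,-1],[-0.07,0.1,0,0,0,0.15,-1],[-0.105,0.15,0,0,0,0.15,-1],[-0.14,0.2,0,0,0,0.15,-1],[-0.175,0.25,0,0,0,0.15,-1],[-0.21,0.3,0,0,0,0.15,-1],[-0.245,0.345,0,0,0,0.15,-1],[-0.265,0.371,0,0,0,0.15,-1],[-0.265,0.371,0,0,0,0.15,-1]]'; python3 -c "
from h import *
delta(-158,0,300);local()
im,d=get_image('top');a=im[150:240,215:345];b=get_image('side')[0][95:245,200:360]
cv2.imwrite('pics/g1.png',np.hstack([cv2.resize(a,None,fx=3,fy=3),cv2.resize(b,(390,270))]))"
```

```text
clock: 1.48
position: [498.0, -166.0, 316.7]
ee_rot: [0.085, 0.996, 0.0, -0.001]
contact_force: [0.1, -1.3, -0.1]
gripper_width: -0.4
grasp_force: 0.0
1.48 shift [-0.0056  0.0102  0.0167] turn [ 0.    -0.002  0.006] F [ 0.1 -1.3 -0.1]
1.48 press xyz [-168.2    5.5  316.7] F [ 0.1 -1.3 -0.1] M [0.01 0.01 0.04]
```

View pics/g1.png

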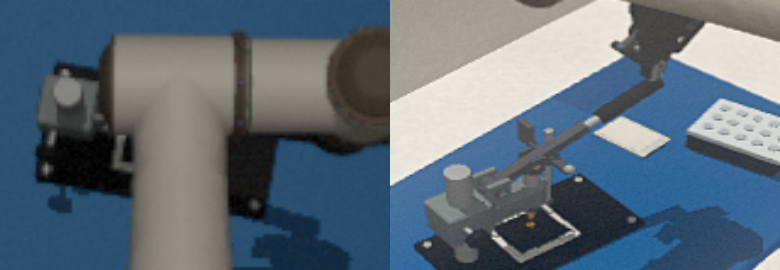

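The fingertips are closed over the grip, centred about 5 mm off the lever line. I correct that and descend.

```bash
python3 -m handwheel '[[-0.0055,0.008,0.004,0,0,0,-1],[-0.0055,0.008,0.009,0,0,0,-1],[-0.0055,0.008,0.013,0,0,0,-1],[-0.0055,0.008,0.016,0,0,0,-1]]'; python3 -c "
from h import *
local()"
python3 -m handwheel '[[0,0,0.002,0,0,0,-1],[0,0,0.004,0,0,0,-1],[0,0,0.006,0,0,0,-1],[0,0,0.006,0,0,0,-1]]'; python3 -c "
from h import *
local()"
```

```text
clock: 2.08
position: [503.6, -161.1, 301.2]
ee_rot: [0.087, 0.996, 0.0, -0.0]
contact_force: [-0.2, 0.1, -0.7]
gripper_width: 0.1
grasp_force: 0.0
2.08 press xyz [-162.4    0.8  301.2] F [-0.2  0.1 -0.7] M [-0.02  0.02  0.01]
clock: 2.58
position: [504.0, -160.9, 296.2]
ee_rot: [0.086, 0.996, -0.0, 0.0]
contact_force: [-1.4, -0.1, 2.0]
gripper_width: 0.1
grasp_force: 1.0
2.58 press xyz [-162.2    0.4  296.2] F [-1.4 -0.1  2. ] M [-0.02  0.19  0.01]
```

```bash
python3 -m handwheel '[[0,0,0.004,0,0,0,-1],[0,0,0.008,0,0,0,-1],[0,0,0.012,0,0,0,-1],[0,0,0.016,0,0,0,-1],[0,-0.001,0.02,0,0,0,-1],[0,-0.001,0.024,0,0,0,-1],[0,-0.001,0.028,0,0,0,-1],[0,-0.001,0.032,0,0,0,-1],[0,-0.001,0.036,0,0,0,-1]]'; python3 -c "
from h import *
local()"
python3 -m handwheel '[[0,0,0.003,0,0,0,-1],[0,0,0.006,0,0,0,-1],[0,0,0.009,0,0,0,-1],[0,0,0.012,0,0,0,-1]]'; python3 -c "
from h import *
local()"
python3 -m handwheel '[[0,0,0.002,0,0,0,-1],[0,0,0.004,0,0,0,-1],[0,0,0.006,0,0,0,-1]]'; python3 -c "
from h import *
local()"
```

```text
clock: 3.7
position: [504.7, -162.7, 261.3]
ee_rot: [0.086, 0.996, -0.001, 0.002]
contact_force: [-1.3, -3.1, 6.0]
gripper_width: -0.0
grasp_force: 2.7
3.7 press xyz [-163.9   -0.6  261.3] F [-1.3 -3.1  6. ] M [-0.86  0.13  0.  ]
clock: 4.2
position: [504.7, -162.9, 249.3]
ee_rot: [0.086, 0.996, -0.001, 0.002]
contact_force: [-1.8, -3.1, 5.7]
gripper_width: -0.2
grasp_force: 2.7
4.2 press xyz [-164.    -0.6  249.3] F [-1.8 -3.1  5.7] M [-0.97  0.18 -0.04]
clock: 4.58
position: [504.7, -162.9, 243.3]
ee_rot: [0.086, 0.996, -0.001, 0.002]
contact_force: [-0.4, -3.4, 6.1]
gripper_width: -0.2
grasp_force: 2.7
4.58 press xyz [-164.    -0.6  243.3] F [-0.4 -3.4  6.1] M [-0.92  0.17 -0.01]
```

```bash
cat > chk.py <<'E'
import sys
from h import *
local(); s=read_state(); sys.exit(not s["contact_force"][2]<float(sys.argv[1]))
E
m(){ python3 chk.py 7.6; }
python3 -m handwheel '[[0,0,0.001,0,0,0,-1],[0,0,0.002,0,0,0,-1]]'>/dev/null && m &&
python3 -m handwheel '[[0,0,0.001,0,0,0,-1],[0,0,0.002,0,0,0,-1]]'>/dev/null && m &&
python3 -m handwheel '[[0,0,0.001,0,0,0,-1],[0,0,0.002,0,0,0,-1]]'>/dev/null && m &&
python3 -m handwheel '[[0,0,0.001,0,0,0,-1],[0,0,0.002,0,0,0,-1]]'>/dev/null && m &&
python3 -m handwheel '[[0,0,0.001,0,0,0,-1],[0,0,0.002,0,0,0,-1]]'>/dev/null && m &&
python3 -m handwheel '[[0,0,0.001,0,0,0,-1],[0,0,0.002,0,0,0,-1]]'>/dev/null && m &&
python3 -m handwheel '[[0,0,0.001,0,0,0,-1],[0,0,0.002,0,0,0,-1]]'>/dev/null && m &&
python3 -m handwheel '[[0,0,0.001,0,0,0,-1],[0,0,0.002,0,0,0,-1]]'>/dev/null && m &&
python3 -m handwheel '[[0,0,0.001,0,0,0,-1],[0,0,0.002,0,0,0,-1]]'>/dev/null && m &&
python3 -m handwheel '[[0,0,0.001,0,0,0,-1],[0,0,0.002,0,0,0,-1]]'>/dev/null && m
```

```text
4.83 press xyz [-164.1   -0.6  241.3] F [-1.4 -3.6  5.8] M [-1.    0.21  0.03]
5.08 press xyz [-164.2   -0.6  239.3] F [-0.9 -3.2  6.4] M [-1.07  0.13 -0.01]
5.33 press xyz [-164.2   -0.6  237.4] F [-0.8 -4.   5.5] M [-1.1   0.21 -0.03]
5.58 press xyz [-164.3   -0.6  235.4] F [-1.9 -4.2  6. ] M [-1.17  0.22 -0.02]
5.83 press xyz [-164.2   -0.6  233.3] F [-0.8 -3.1  5.9] M [-0.78  0.18  0.  ]
6.08 press xyz [-164.2   -0.6  231.3] F [ 0.  -3.   5.9] M [-1.03  0.23  0.  ]
6.33 press xyz [-164.2   -0.6  229.3] F [-0.3 -3.5  5.6] M [-1.12  0.14 -0.06]
6.58 press xyz [-164.2   -0.6  227.3] F [-0.  -4.4  5.5] M [-1.1   0.2  -0.08]
6.83 press xyz [-164.2   -0.6  225.2] F [-1.4 -3.2  5.8] M [-1.09  0.17  0.01]
7.08 press xyz [-164.3   -0.6  223.3] F [-0.7 -3.3  6.3] M [-1.08  0.19 -0.03]
```

```bash

m(){ python3 chk.py 7.4; }
python3 -m handwheel '[[0,0,0.001,0,0,0,-1],[0,0,0.002,0,0,0,-1]]'>/dev/null && m &&
python3 -m handwheel '[[0,0,0.001,0,0,0,-1],[0,0,0.002,0,0,0,-1]]'>/dev/null && m &&
python3 -m handwheel '[[0,0,0.001,0,0,0,-1],[0,0,0.002,0,0,0,-1]]'>/dev/null && m &&
python3 -m handwheel '[[0,0,0.001,0,0,0,-1],[0,0,0.002,0,0,0,-1]]'>/dev/null && m &&
python3 -m handwheel '[[0,0,0.001,0,0,0,-1],[0,0,0.002,0,0,0,-1]]'>/dev/null && m &&
python3 -m handwheel '[[0,0,0.001,0,0,0,-1],[0,0,0.002,0,0,0,-1]]'>/dev/null && m &&
python3 -m handwheel '[[0,0,0.001,0,0,0,-1],[0,0,0.002,0,0,0,-1]]'>/dev/null && m &&
python3 -m handwheel '[[0,0,0.001,0,0,0,-1],[0,0,0.002,0,0,0,-1]]'>/dev/null && m &&
python3 -m handwheel '[[0,0,0.001,0,0,0,-1],[0,0,0.002,0,0,0,-1]]'>/dev/null && m &&
python3 -m handwheel '[[0,0,0.001,0,0,0,-1],[0,0,0.002,0,0,0,-1]]'>/dev/null && m
```

```text
7.33 press xyz [-164.4   -0.6  221.3] F [-0.9 -3.4  6.7] M [-0.86  0.18  0.06]
7.58 press xyz [-164.4   -0.6  219.3] F [-1.  -3.9  5.6] M [-1.3   0.24 -0.02]
7.83 press xyz [-164.4   -0.6  217.3] F [-0.8 -4.5  5.5] M [-1.31  0.26  0.02]
8.07 press xyz [-164.4   -0.6  215.3] F [-1.5 -3.5  5.9] M [-0.9   0.19 -0.05]
8.32 press xyz [-164.3   -0.6  213.3] F [ 0.2 -4.4  6. ] M [-1.17  0.26 -0.08]
8.57 press xyz [-164.3   -0.6  211.3] F [ 0.6 -4.3  5.6] M [-1.2   0.16 -0.01]
8.82 press xyz [-164.4   -0.6  209.3] F [-1.3 -4.4  5.5] M [-1.28  0.21  0.07]
9.07 press xyz [-164.5   -0.6  207.3] F [-1.2 -5.   5.8] M [-1.34  0.2   0.01]
9.32 press xyz [-164.5   -0.6  205.3] F [-0.1 -4.8  5.6] M [-1.4   0.19  0.01]
9.57 press xyz [-164.5   -0.6  203.3] F [-1.2 -4.9  5.5] M [-1.37  0.22 -0.03]
```

```bash

m(){ python3 chk.py 7.4; }
python3 -m handwheel '[[0,0,0.001,0,0,0,-1],[0,0,0.002,0,0,0,-1]]'>/dev/null && m &&
python3 -m handwheel '[[0,0,0.001,0,0,0,-1],[0,0,0.002,0,0,0,-1]]'>/dev/null && m &&
python3 -m handwheel '[[0,0,0.001,0,0,0,-1],[0,0,0.002,0,0,0,-1]]'>/dev/null && m &&
python3 -m handwheel '[[0,0,0.001,0,0,0,-1],[0,0,0.002,0,0,0,-1]]'>/dev/null && m &&
python3 -m handwheel '[[0,0,0.001,0,0,0,-1],[0,0,0.002,0,0,0,-1]]'>/dev/null && m &&
python3 -m handwheel '[[0,0,0.001,0,0,0,-1],[0,0,0.002,0,0,0,-1]]'>/dev/null && m &&
python3 -m handwheel '[[0,0,0.001,0,0,0,-1],[0,0,0.002,0,0,0,-1]]'>/dev/null && m
```

```text
9.82 press xyz [-164.5   -0.6  201.2] F [-0.4 -4.6  5.4] M [-1.42  0.23 -0.01]
10.07 press xyz [-164.5   -0.6  199.2] F [-0.9 -5.5  5.3] M [-1.4   0.25  0.04]
10.32 press xyz [-164.5   -0.6  197.2] F [-0.8 -5.9  5.5] M [-1.38  0.23 -0.06]
10.57 press xyz [-164.4   -0.5  195.2] F [-0.6 -4.9  6.4] M [-1.33  0.24 -0.  ]
10.82 press xyz [-164.5   -0.6  193.4] F [-1.6 -4.   7.9] M [-1.15  0.44  0.02]
```

```bash

python3 -m handwheel '[[0,0,0.0005,0,0,0,-1],[0,0,0.0008,0,0,0,-1],[0,0,0.0008,0,0,0,-1]]'>/dev/null && python3 chk.py 9.6 &&
python3 -m handwheel '[[0,0,0.0003,0,0,0,-1],[0,0,0.0005,0,0,0,-1],[0,0,0.0005,0,0,0,-1]]'>/dev/null && python3 chk.py 10
```

```text
11.2 press xyz [-164.4   -0.6  193.1] F [-1.6 -3.7  8.5] M [-1.18  0.56 -0.01]
11.57 press xyz [-164.4   -0.7  192.9] F [-2.9 -3.9  9.8] M [-1.09  0.65  0.08]
```

```bash

python3 -m handwheel '[[0,0,0.0005,0,0,0,-1],[0,0,0.0005,0,0,0,-1]]'>/dev/null && python3 chk.py 20; python3 -m handwheel '[[0,0,0,0,0,0,-1]]'>/dev/null && python3 chk.py 20
```

```text
11.82 press xyz [-164.5   -0.7  192.6] F [-2.5 -3.4 10.1] M [-0.95  0.76 -0.  ]
11.95 press xyz [-164.4   -0.7  192.6] F [-1.7 -2.5 10. ] M [-1.03  0.79 -0.02]
```

```bash

python3 -m handwheel '[[0,0,0.0004,0,0,0,-1],[0,0,0.0005,0,0,0,-1]]'>/dev/null && python3 chk.py 20; python3 -m handwheel '[[0,0,0,0,0,0,-1]]'>/dev/null && python3 chk.py 20
```

```text
12.2 press xyz [-164.5   -0.7  192.4] F [-3.9 -2.7 12.9] M [-0.83  0.89  0.04]
12.32 press xyz [-164.5   -0.7  192.4] F [-3.8 -3.  12.2] M [-0.84  0.92  0.04]
```

```bash

python3 -m handwheel '[[0,0,-0.001,0,0,0,-1],[0,0,-0.002,0,0,0,-1],[0,0,-0.004,0,0,0,-1],[0,0,-0.01,0,0,0,-1],[0,0,-0.03,0,0,0,-0.3],[0,0,-0.06,0,0,0,0],[0,0,-0.07,0,0,0,0]]'>/dev/null && python3 chk.py 20; python3 -c "
from h import *
delta(-60,-94,262)
P=cloud('side',get_image('side')[1]);c,n=np.cos(YA),np.sin(YA);d=P[...,:2]-PR
x=c*d[...,0]+n*d[...,1];y=-n*d[...,0]+c*d[...,1];z=P[...,2]
m=(x<-70)&(x>-205)&(abs(y)<25)&(z>160)&(z<240);k=np.polyfit(x[m],z[m],1);print(m.sum(),np.arctan(-k[0]),np.polyval(k,60))
m=(x<-50)&(x>-72)&(y<-75)&(y>-115)&(z>130);print('tab',m.sum(),np.median(x[m]),np.median(y[m]),np.percentile(z[m],[50,80,90,97]))"
```

```text
13.2 press xyz [-1.627e+02 -1.000e-01  2.607e+02] F [-0.1 -0.5 -1.3] M [-0.03 -0.02  0.04]
13.2 shift [-0.0942  0.1024 -0.001 ] turn [0.001 0.002 0.003] F [-0.1 -0.5 -1.3]
265 -0.05947797790557404 201.4466444637221
tab 90 -56.726573086311404 -90.94855890853611 [174.7437089  190.3359925  192.53146126 194.98322867]
```

```bash

python3 -m handwheel '[[-0.03,0.035,0,0,0,0,0],[-0.06,0.07,0,0,0,0,0],[-0.094,0.103,0,0,0,0,0],[-0.094,0.103,0,0,0,0,0],[-0.094,0.103,0,0,0,0,0]]'>/dev/null && python3 -c "
from h import *
local();delta(-59,-93,170)
i=get_image('side')[0][95:245,180:340]
cv2.imwrite('pics/g2.png',cv2.resize(i,(640,600),interpolation=cv2.INTER_CUBIC))"
```

```text
13.88 press xyz [-59.9 -92.4 257.7] F [ 0.1  0.  -0.7] M [-0.02 -0.01  0.07]
13.88 shift [-0.0009  0.0009  0.0877] turn [-0.    -0.003  0.003] F [ 0.1  0.  -0.7]
```

View pics/g2.png

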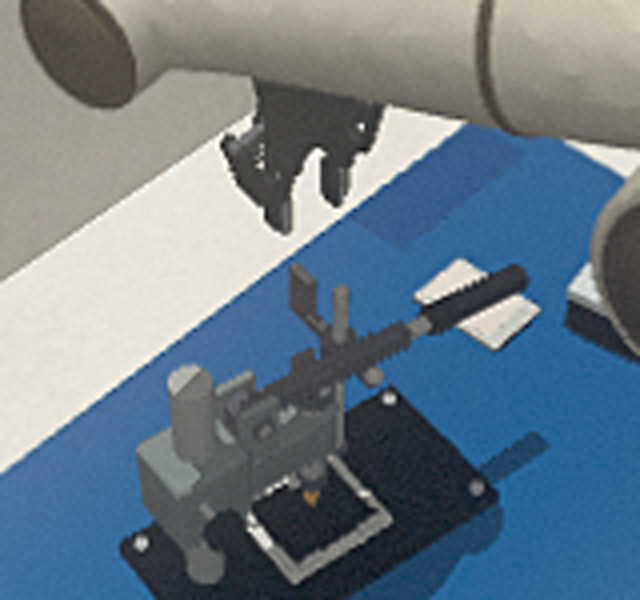

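The lever is down with the tip on the boss, and the open fingers are straddling above the tab. Descending now.

```bash

python3 -m handwheel '[[0,0.001,0.03,0,0,0,0],[0,0.001,0.055,0,0,0,0],[0,0.001,0.075,0,0,0,0],[0,0.001,0.088,0,0,0,0],[0,0.001,0.088,0,0,0,0]]' && python3 chk.py 5 && python3 -m handwheel '[[0,0,0,0,0,0,-0.4],[0,0,0,0,0,0,-0.65],[0,0,0,0,0,0,-0.65]]' && python3 chk.py 5; python3 -c "
from h import *
im,_=get_image('side')
print(proj('side',np.r_[pw(-60,-94),190]))
cv2.imwrite('pics/g3.png',cv2.resize(im[120:210,205:300],(633,600),interpolation=cv2.INTER_CUBIC))"
```

```text
clock: 14.55
position: [613.4, -76.0, 170.7]
ee_rot: [0.087, 0.996, -0.0, -0.001]
contact_force: [0.6, 0.3, -0.2]
gripper_width: 42.9
grasp_force: 0.0
14.55 press xyz [-59.5 -92.4 170.7] F [ 0.6  0.3 -0.2] M [ 0.05 -0.03  0.01]
clock: 14.92
position: [614.5, -75.5, 171.9]
ee_rot: [0.086, 0.996, 0.0, 0.001]
contact_force: [-0.1, 0.6, -0.0]
gripper_width: 14.8
grasp_force: 0.0
14.93 press xyz [-58.7 -93.4 171.9] F [-0.1  0.6 -0. ] M [-0.01  0.01  0.03]
[[255.39453148 163.8038079 ]]
```

View pics/g3.png

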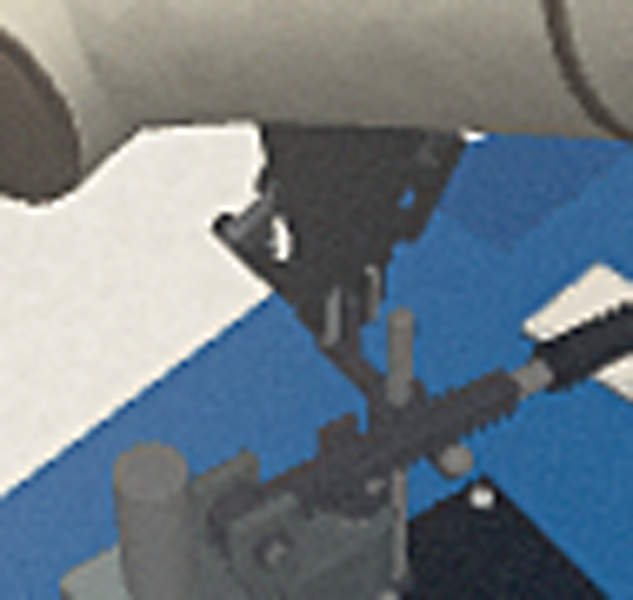

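At 14.8 mm opening the fingers straddle the tab without touching it, so it is centred within about 2 mm. Closing the grip.

```bash

python3 -m handwheel '[[0,0,0,0,0,0,-0.75],[0,0,0,0,0,0,-1],[0,0,0,0,0,0,-1],[0,0,0,0,0,0,-1]]' && python3 chk.py 5
```

```text
clock: 15.48
position: [614.4, -76.0, 171.8]
ee_rot: [0.087, 0.996, -0.0, 0.0]
contact_force: [-1.3, -3.7, 2.7]
gripper_width: 8.5
grasp_force: 59.9
15.47 press xyz [-59.3 -93.4 171.8] F [-1.3 -3.7  2.7] M [-0.92  0.21 -0.08]
```

```bash
cat > chk2.py <<'E'
import sys
from h import *
local(); s=read_state(); sys.exit(not s["contact_force"][2]>float(sys.argv[1]))
E
m(){ python3 chk2.py -6.8; }
python3 -m handwheel '[[0,0,-0.0005,0,0,0,-1],[0,0,-0.001,0,0,0,-1]]'>/dev/null && m &&
python3 -m handwheel '[[0,0,-0.0005,0,0,0,-1],[0,0,-0.001,0,0,0,-1]]'>/dev/null && m &&
python3 -m handwheel '[[0,0,-0.0005,0,0,0,-1],[0,0,-0.001,0,0,0,-1]]'>/dev/null && m &&
python3 -m handwheel '[[0,0,-0.0005,0,0,0,-1],[0,0,-0.001,0,0,0,-1]]'>/dev/null && m &&
python3 -m handwheel '[[0,0,-0.0005,0,0,0,-1],[0,0,-0.001,0,0,0,-1]]'>/dev/null && m &&
python3 -m handwheel '[[0,0,-0.0005,0,0,0,-1],[0,0,-0.001,0,0,0,-1]]'>/dev/null && m
```

```text
15.72 press xyz [-59.2 -93.3 171.8] F [ 1.8 -4.7 -1.7] M [-1.49 -0.43 -0.08]
15.97 press xyz [-59.2 -93.2 171.9] F [ 2.4 -4.8 -5.7] M [-1.71 -0.9  -0.09]
16.23 press xyz [-59.2 -93.2 172.4] F [ 2.7 -5.4 -6.4] M [-1.66 -1.04 -0.07]
16.48 press xyz [-59.2 -93.2 173.3] F [ 2.3 -5.2 -6.8] M [-1.71 -1.05 -0.1 ]
```

```bash

m(){ python3 chk2.py -7.9; }
python3 -m handwheel '[[0,0,-0.0005,0,0,0,-1],[0,0,-0.001,0,0,0,-1]]'>/dev/null && m &&
python3 -m handwheel '[[0,0,-0.0005,0,0,0,-1],[0,0,-0.001,0,0,0,-1]]'>/dev/null && m &&
python3 -m handwheel '[[0,0,-0.0005,0,0,0,-1],[0,0,-0.001,0,0,0,-1]]'>/dev/null && m &&
python3 -m handwheel '[[0,0,-0.0005,0,0,0,-1],[0,0,-0.001,0,0,0,-1]]'>/dev/null && m &&
python3 -m handwheel '[[0,0,-0.0005,0,0,0,-1],[0,0,-0.001,0,0,0,-1]]'>/dev/null && m &&
python3 -m handwheel '[[0,0,-0.0005,0,0,0,-1],[0,0,-0.001,0,0,0,-1]]'>/dev/null && m
```

```text
16.73 press xyz [-59.2 -93.3 174.4] F [ 2.3 -6.3 -7.2] M [-1.69 -1.   -0.04]
16.98 press xyz [-59.2 -93.2 175.3] F [ 2.9 -5.4 -5.8] M [-1.7  -1.   -0.07]
17.23 press xyz [-59.2 -93.2 176.4] F [ 2.8 -5.1 -5.2] M [-1.74 -0.94 -0.05]
17.48 press xyz [-59.2 -93.2 177.3] F [ 1.5 -6.6 -5.5] M [-1.64 -0.97 -0.03]
17.73 press xyz [-59.2 -93.2 178.3] F [ 2.8 -5.7 -5.9] M [-1.73 -0.98 -0.08]
17.98 press xyz [-59.2 -93.2 179.3] F [ 2.8 -5.1 -5.8] M [-1.68 -0.98 -0.09]
```

```bash
cat > chk3.py <<'E'
import sys
from h import *
local(); s=read_state(); sys.exit(not(s["contact_force"][2]>-7.6 and abs(s["wrist_torque"][1])<1.12))
E
m(){ python3 chk3.py; }
python3 -m handwheel '[[0,0,-0.0003,0,0,0,-1],[0,0,-0.0007,0,0,0,-1]]'>/dev/null && m &&
python3 -m handwheel '[[0,0,-0.0003,0,0,0,-1],[0,0,-0.0007,0,0,0,-1]]'>/dev/null && m &&
python3 -m handwheel '[[0,0,-0.0003,0,0,0,-1],[0,0,-0.0007,0,0,0,-1]]'>/dev/null && m &&
python3 -m handwheel '[[0,0,-0.0003,0,0,0,-1],[0,0,-0.0007,0,0,0,-1]]'>/dev/null && m &&
python3 -m handwheel '[[0,0,-0.0003,0,0,0,-1],[0,0,-0.0007,0,0,0,-1]]'>/dev/null && m &&
python3 -m handwheel '[[0,0,-0.0003,0,0,0,-1],[0,0,-0.0007,0,0,0,-1]]'>/dev/null && m &&
python3 -m handwheel '[[0,0,-0.0003,0,0,0,-1],[0,0,-0.0007,0,0,0,-1]]'>/dev/null && m &&
python3 -m handwheel '[[0,0,-0.0003,0,0,0,-1],[0,0,-0.0007,0,0,0,-1]]'>/dev/null && m
```

```text
18.23 press xyz [-59.2 -93.2 180. ] F [ 3.1 -5.5 -5.5] M [-1.71 -1.02 -0.13]
18.48 press xyz [-59.2 -93.2 180.7] F [ 2.9 -5.6 -5.7] M [-1.65 -0.99 -0.02]
18.73 press xyz [-59.2 -93.2 181.4] F [ 3.1 -5.3 -5.7] M [-1.67 -1.   -0.07]
18.98 press xyz [-59.2 -93.2 182.1] F [ 3.1 -6.2 -5.4] M [-1.71 -1.03 -0.05]
19.23 press xyz [-59.2 -93.2 182.8] F [ 3.3 -5.6 -5.7] M [-1.68 -0.97 -0.1 ]
19.48 press xyz [-59.2 -93.2 183.5] F [ 1.6 -5.9 -5.9] M [-1.66 -0.96 -0.05]
19.73 press xyz [-59.2 -93.2 184.2] F [ 2.9 -6.1 -5.7] M [-1.71 -0.99 -0.07]
19.98 press xyz [-59.2 -93.3 184.9] F [ 2.8 -6.2 -5.9] M [-1.73 -0.99 -0.  ]
```

```bash

m(){ python3 chk3.py; }
python3 -m handwheel '[[0,0,-0.0003,0,0,0,-1],[0,0,-0.0007,0,0,0,-1]]'>/dev/null && m &&
python3 -m handwheel '[[0,0,-0.0003,0,0,0,-1],[0,0,-0.0007,0,0,0,-1]]'>/dev/null && m &&
python3 -m handwheel '[[0,0,-0.0003,0,0,0,-1],[0,0,-0.0007,0,0,0,-1]]'>/dev/null && m &&
python3 -m handwheel '[[0,0,-0.0003,0,0,0,-1],[0,0,-0.0007,0,0,0,-1]]'>/dev/null && m &&
python3 -m handwheel '[[0,0,-0.0003,0,0,0,-1],[0,0,-0.0007,0,0,0,-1]]'>/dev/null && m &&
python3 -m handwheel '[[0,0,-0.0003,0,0,0,-1],[0,0,-0.0007,0,0,0,-1]]'>/dev/null && m &&
python3 -m handwheel '[[0,0,-0.0003,0,0,0,-1],[0,0,-0.0007,0,0,0,-1]]'>/dev/null && m &&
python3 -m handwheel '[[0,0,-0.0003,0,0,0,-1],[0,0,-0.0007,0,0,0,-1]]'>/dev/null && m
```

```text
20.23 press xyz [-59.2 -93.2 185.6] F [ 2.9 -5.7 -6.6] M [-1.7  -1.03 -0.04]
20.48 press xyz [-59.2 -93.2 186.3] F [ 3.1 -5.9 -5.7] M [-1.59 -1.02 -0.07]
20.73 press xyz [-59.2 -93.2 187. ] F [ 3.2 -5.5 -6.2] M [-1.71 -0.99 -0.12]
20.98 press xyz [-59.2 -93.3 187.7] F [ 2.8 -5.4 -6.6] M [-1.68 -0.95 -0.05]
21.23 press xyz [-59.2 -93.2 188.3] F [ 2.9 -6.  -6.9] M [-1.78 -1.12 -0.06]
```

```bash

python3 -m handwheel '[[0,0,0,0,0,0,-1]]'>/dev/null ; python3 chk3.py 
python3 -m handwheel '[[0,0,-0.0002,0,0,0,-1],[0,0,-0.0003,0,0,0,-1]]'>/dev/null ; python3 chk3.py
```

```text
21.35 press xyz [-59.2 -93.2 188.3] F [ 2.8 -6.  -5.8] M [-1.73 -1.03 -0.07]
21.6 press xyz [-59.2 -93.2 188.3] F [ 3.4 -6.7 -7.9] M [-1.79 -1.16 -0.08]
```

```bash

python3 -m handwheel '[[0,0,-0.0002,0,0,0,-1],[0,0,-0.0002,0,0,0,-1]]'>/dev/null ; python3 chk3.py
```

```text
21.85 press xyz [-59.2 -93.2 188.5] F [ 3.4 -5.3 -7.8] M [-1.77 -1.22  0.  ]
```

```bash

python3 -m handwheel '[[0,0,0.0005,0,0,0,-1],[0,0,0.001,0,0,0,-1],[0,0,0.0015,0,0,0,-1],[0,0,0.0015,0,0,0,-1]]'>/dev/null ; python3 chk3.py
```

```text
22.35 press xyz [-59.2 -93.3 188.4] F [ 1.  -5.5 -2.6] M [-1.5  -0.62 -0.07]
```

Still in place and nearly unloaded. Next I open gently and withdraw upward.

```bash

python3 -m handwheel '[[0,0,0.0005,0,0,0,-1],[0,0,0.0005,0,0,0,-0.6],[0,0,0.0005,0,0,0,-0.4],[0,0,0.0005,0,0,0,-0.2],[0,0,0.0005,0,0,0,0],[0,0,-0.02,0,0,0,0],[0,0,-0.06,0,0,0,0],[0,0,-0.1,0,0,0,0]]' ; python3 -c "
from h import *
local()"
python3 -m handwheel '[[0,0,-0.14,0,0,0,0],[0,-0.06,-0.14,0,0,0,0],[0,-0.12,-0.14,0,0,0,0],[0.06,-0.17,-0.14,0,0,0,0],[0.11,-0.22,-0.14,0,0,0,0],[0.16,-0.27,-0.14,0,0,0,0],[0.2,-0.32,-0.14,0,0,0,0],[0.2,-0.32,-0.14,0,0,0,0]]' ; python3 -c "
from h import *
local()
im,dd=get_image('side');P=cloud('side',dd);c,n=np.cos(YA),np.sin(YA);d=P[...,:2]-PR
x=c*d[...,0]+n*d[...,1];y=-n*d[...,0]+c*d[...,1];z=P[...,2]
m=(x<-70)&(x>-205)&(abs(y)<25)&(z>160)&(z<240);k=np.polyfit(x[m],z[m],1);print(m.sum(),np.arctan(-k[0]),np.polyval(k,60))
m=(x<-50)&(x>-72)&(y<-75)&(y>-115)&(z>130);print('tab',m.sum(),np.percentile(z[m],[50,80,90,97]))
cv2.imwrite('pics/g4.png',cv2.resize(im[125:275,200:325],(500,600),interpolation=cv2.INTER_CUBIC))"
```

```text
clock: 23.35
position: [614.1, -75.4, 290.4]
ee_rot: [0.086, 0.996, -0.0, -0.0]
contact_force: [1.2, 0.3, -0.0]
gripper_width: 42.7
grasp_force: 0.0
23.35 press xyz [-58.8 -93.  290.4] F [ 1.2  0.3 -0. ] M [ 0.03 -0.14  0.01]
clock: 24.35
position: [360.0, -357.1, 430.0]
ee_rot: [0.087, 0.996, -0.0, 0.001]
contact_force: [0.9, 0.2, -0.3]
gripper_width: 43.0
grasp_force: 0.0
24.35 press xyz [-380.6  107.9  430. ] F [ 0.9  0.2 -0.3] M [-0.06 -0.02 -0.02]
264 -0.06289012950404199 202.15123021691446
tab 94 [190.00568647 207.17142718 208.8149541  209.8850276 ]
```

View pics/g4.png

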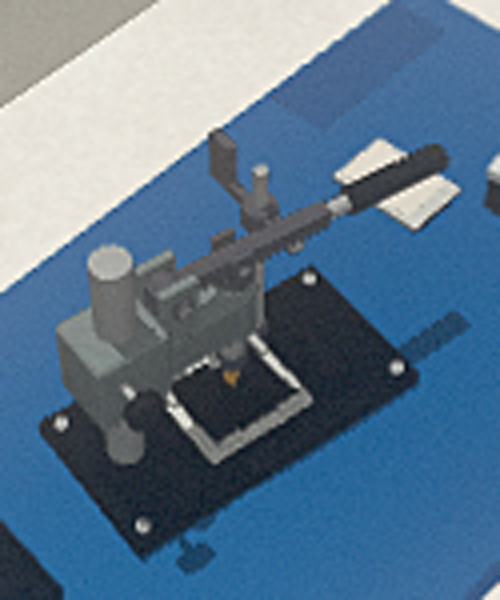

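The lever angle is unchanged within noise (-0.063 against -0.059 rad). The tip is on the boss, the button is under the lever, and the sample is in its nest. Handing in.

```bash
python3 -c "
from bench import *
print(job_done())"
```

```text
the job is handed in; nothing more can be done
None
```

I handed the job in at about 24.5 s: lever pressed until firm, about 6 N above its moving push (top of the 4 to 6 N band), and stop raised about 16 mm until its button met the underside of the lever; the lever did not visibly move, and no verdict came back.

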